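# Load sample cells into a bench shaker and clamp the tray with its turnbuckle

### The arm

A 7-joint arm with a two-finger parallel gripper is mounted at the origin on the work surface. World frame = base frame: x ahead of the robot, y to its left, z up, the work surface at z = 0. Lengths are in m, angles in rad, forces in N, time in s.
With the tool pointing down it reaches from about 0.4 to 0.875 m from the base axis. Payload 6.5 kg.
Tool frame: the origin (TCP) lies at the very end of the fingers, on their centre line; the grasp point (between the pads) lies robot.grip_depth behind it (robot.grip_depth is the distance from the TCP to the grasp point, in m); y points along the fingers, x is the direction in which the jaws open and shut, and the axes are right-handed (so a half turn about y gives the same grasp; the last joint's range is limited). The gripper opens to 85 mm and grips with 20 to 120 N. Pads are 22 mm wide; open, the fingers measure 114 mm over their backs; the gripper's body (76 mm by 85 mm) begins 54 mm behind the grasp point. The pads swing forward as they close: fully open they stand 13 mm farther back than shut.
Start: joints at [-1.349, 0.536, -0.004, 1.538, 0.003, 1.067, -0.071], TCP at [0.184, 0.623, 0.231] pointing down, gripper open.
Joint ranges: [-2.7, 2.7], [-0.37, 2.16], [-1.27, 1.26], [0.24, 2.4], [-1.31, 4.45], [0.19, 1.91], [-2.76, 2.76]. Speed limits (rad/s): [2.39, 2.39, 3.14, 3.14, 3.14, 3.14, 3.14].

### API

Orientations are given as a 3x3 rotation matrix whose columns are the frame's x, y, z axes.
In Python, from plant import robot, optics gives the robot as it stands. Calls block until the motion is done:
- robot.reach(position, orientation): joint-space move of the TCP to a pose.
- robot.servo_line(position, rot=None, vel=0.15, contact_N=None): straight line of the TCP; rot=None keeps the orientation; vel is the mean speed in m/s. With contact_N (N) it stops when the force on the tool has changed by that much, and returns True; else False.
- robot.goto_joints(angles): joint-space move.
- robot.open_gripper() and robot.close(effort=None): open the fingers fully, or close them until they stop; effort is the grip in N (None keeps the last).
- robot.hold(seconds).
- robot.ik(position, orientation): joint angles nearest the present ones, or None.
- optics.grab_frame(name): name is "scene" or "top" or "wrist"; returns the picture (420x560x3 uint8, red, green, blue); there is no depth.
- optics.camera_info(name): a dict with "fx", "fy", "cx", "cy" (pixels), "position" and "attitude" of the camera in the world; the wrist camera has in their place "hand_eye" (4x4, takes a point from camera to tool coordinates, whose origin is the TCP and whose axes are the tool frame's). Camera axes: x right, y down, z forward; pixel columns grow to the right and rows downward; lengths in m; the calibration is good to about 2 mm. The wrist camera is an equidistant fisheye: a pixel r from the principal point sees the ray r / f radians off the axis. A picture is of the moment at which its call begins: read the wrist's pose just before it. camera_info takes no time and is no camera call.
A pose or a line that the arm cannot do raises robot.IKError and nothing moves.
- robot.job_done(): hands the job in, once; it reports no verdict.
Readings, each from a call of its own:
- robot.read_t(): time.
- robot.read_joint_pos(): joint angles.
- robot.read_dq(): joint speeds.
- robot.read_joint_torque(): joint torques, N m.
- robot.read_ee_pos(): TCP position.
- robot.read_ee_rot(): TCP orientation.
- robot.read_contact_force(): force on the tool from outside, world axes, zero at the start.
- robot.read_moment(): the same for the moment, N m.
- robot.read_width(): finger opening in m.
Only numpy, scipy, OpenCV 4.12 (cv2) and the standard library are available. Lean on these libraries where they do the work, as an engineer would, in place of code of your own. Each camera call takes 0.05 s, during which the arm holds its last target.

### The job

Get the bench shaker ready to run: swing its clear guard up and over until it stays open on its own, and lay every flat sample cell on the bench flat and rib up in a tray compartment of its own. Then turn the blue turnbuckle sleeve, top away from the robot, until both jaws are fully home against the tray, and after that swing the guard back down shut over the tray. Leave the bottles, jars and other ware where they stand.

Things in the scene. Friction and masses are not known exactly. Their poses are not given: they have to be found in the camera images.
- guard (a joint): Hinge angle (rad) of the shaker's splash guard: clear panel in an aluminium frame, 130 mm from hinge to front edge, 174 mm wide, 0.25 kg, almost no friction. 0 = shut, level over the tray, 25 mm above the loaded cells; it opens up and away from the robot. Balance point (upright) at 1.57: below it falls shut, past it falls open and rests at its stop at 1.8.
- guard_hinge (a point): Middle of the guard's hinge line, 95 mm above the table, at the far side of the white shaker. Has the shaker's axes: x away from the robot's side, y along the hinge line to the robot's left, z up. The shaker is fixed, but stands elsewhere and up to 0.2 rad turned in each start.
- guard_tab (a point): Centre of the guard's orange tab, moving with it: 50 mm long (own x, outward from the front edge), 24 mm wide (y), 10 mm thick; 155 mm from the hinge line, 60 mm left (+y) of its middle. Guard shut: tab level, 95 mm above the table, over 20 mm free beneath. Guard open: tab points up, leaning 0.23 rad away from the robot, 246 mm above the table.
- sleeve (a joint): Turn (rad) of the turnbuckle's blue middle sleeve, which lies level along the robot's side of the shaker. Growing values (top moves away from the robot, toward the tray) draw both jaws in at once, 1.27 mm each per rad, onto the ends of the tray. Range 0 (slack) to 7.854 (fully home, at its stop). Starts at 0 to 2.5, stays where it is left, takes about 0.1 N m.
- sleeve_spokes (a point): Middle of the sleeve, turning with it. Four round spokes 90 degrees apart, along its own +x, +z, -x and -z, all in one plane square to the sleeve: steel, 12 mm in diameter, reaching 56 mm from the axis, yellow at the outer ends. At sleeve value 0 (and every 1.571 rad) one points straight up; at value v it leans v past upright to the far side.
- turnbuckle_mid (a point): Middle of the sleeve, on its axis, 62 mm above the table; keeps the shaker's axes (does not turn): x toward the tray, y along the sleeve to the left, z up. Sleeve 70 mm long, 29 mm in diameter; 10 mm rods run on from its ends to blocks 22 mm wide and 80 mm high at the jaws, 78 to 102 mm out. The shaker's body, 40 mm high, begins 58 mm behind the axis.
- tray_mid (a point): Centre of the underside of the grey, white-walled tray lying on the shaker, 40 mm above the table, between the lower jaws; loose, slides only along y. 100 (x) by 156 (y) by 12 mm high, floor 4 mm, walls 4 mm thick, 8 mm above the floor. Four compartments, 92 (x) by 34 mm (y), centred at x = 0, y = -57, -19, 19, 57 mm. Shaker's axes.
- cell1_mid (a point): Centre, 12 mm above the underside, of a flat sample cell (sometimes absent): an aluminium plate 84 mm (x) by 26 mm (y) by 8 mm thick with two round amber windows, and along the middle of its top a red grip rib 40 mm (x) by 12 mm (y) by 16 mm high, 24 mm overall; about 0.06 kg. x runs lengthwise, z up out of the rib. Lies flat on the bench, rib up, to the left or right of the shaker.
- cell2_mid (a point): Centre, 12 mm above the underside, of a flat sample cell (sometimes absent): an aluminium plate 84 mm (x) by 26 mm (y) by 8 mm thick with two round amber windows, and along the middle of its top a red grip rib 40 mm (x) by 12 mm (y) by 16 mm high, 24 mm overall; about 0.06 kg. x runs lengthwise, z up out of the rib. Lies flat on the bench, rib up, to the left or right of the shaker.
- cell3_mid (a point): Centre, 12 mm above the underside, of a flat sample cell (sometimes absent): an aluminium plate 84 mm (x) by 26 mm (y) by 8 mm thick with two round amber windows, and along the middle of its top a red grip rib 40 mm (x) by 12 mm (y) by 16 mm high, 24 mm overall; about 0.06 kg. x runs lengthwise, z up out of the rib. Lies flat on the bench, rib up, to the left or right of the shaker.
- cell4_mid (a point): Centre, 12 mm above the underside, of a flat sample cell (sometimes absent): an aluminium plate 84 mm (x) by 26 mm (y) by 8 mm thick with two round amber windows, and along the middle of its top a red grip rib 40 mm (x) by 12 mm (y) by 16 mm high, 24 mm overall; about 0.06 kg. x runs lengthwise, z up out of the rib. Lies flat on the bench, rib up, to the left or right of the shaker.
- jar_a: Lidded glass jar, 60 mm wide, 70 mm high; origin at the centre of its underside. To be left alone.
- jar_b: Lidded glass jar, 60 mm wide, 70 mm high; origin at the centre of its underside. To be left alone.
- amber_bottle: Amber bottle, 72 mm wide, 170 mm high; origin at the centre of its underside. To be left alone.
- white_bottle: White plastic bottle with a red cap, 68 mm wide, 160 mm high; origin at the centre of its underside. To be left alone.
- bowl: White bowl, 100 mm wide, 60 mm high; origin at the centre of its underside. To be left alone.
- beaker: Open glass beaker, 66 mm wide, 80 mm high; origin at the centre of its underside. To be left alone.

How it is judged:
By the outcome, as a careful person would: the job done as asked, in the order asked, and still so for the second after the job is handed in, with the robot touching nothing.
Of cell1, cell2, cell3, cell4 only 2 to 4 are there at a start; the rules pass over those that are not, and their reading is None.
At some moment in a run one of cell1, cell2, cell3, cell4 may be knocked a few centimetres aside while the robot is not near it.
Once in a run the grip may slacken for a moment while it holds something.
It also fails if it takes over 210 s, if anything falls off the work surface, if the arm or the gripper's body presses on something with over 40 N, if the wrist force passes 120 N, or if a joint passes its speed limit or range.

## Working session

There is one attempt and no reset: what is moved stays moved. The work goes in short steps, each a Python script; the robot and the scene stay as the last script left them, time stands still between calls to the robot, and variables do not carry over. Pictures are saved under pics/ and viewed, and the job is handed in when it is done.

```bash
ls; mkdir -p pics
python3 - <<'E'
from plant import robot, optics
import cv2
for n in ("scene","top","wrist"):
    im=optics.grab_frame(n); cv2.imwrite(f"pics/a_{n}.png",im[:,:,::-1]); print(n,optics.camera_info(n))
print(robot.read_t(),robot.read_ee_pos(),robot.read_ee_rot(),robot.grip_depth,robot.read_width())
E
```

```text
pics
scene {'fx': 415.0026345513635, 'fy': 415.0026345513635, 'cx': 279.87347613724, 'cy': 201.41445465658782, 'position': array([ 1.20067758, -0.80137565,  0.82924421]), 'attitude': array([[ 0.79815532,  0.33108   , -0.50332307],
       [ 0.60202834, -0.46963785,  0.64575705],
       [-0.02258232, -0.81842918, -0.57416349]])}
top {'fx': 427.6084686536069, 'fy': 427.6084686536069, 'cx': 270.6224680740701, 'cy': 212.09558760940743, 'position': array([0.30737065, 0.00522005, 1.48668626]), 'attitude': array([[-0.0054519 , -0.98818062,  0.15319707],
       [-0.99998069,  0.00584469,  0.00211367],
       [-0.00298408, -0.15318258, -0.9881934 ]])}
wrist {'fx': 325.19226210127806, 'fy': 325.19226210127806, 'cx': 278.1190325453239, 'cy': 207.09964839078876, 'hand_eye': array([[ 9.99999849e-01,  5.49499404e-04,  1.83157643e-05,
         1.58470644e-04],
       [ 1.52335132e-04, -3.08926584e-01,  9.51085875e-01,
        -1.42577579e-01],
       [ 5.28279348e-04, -9.51085729e-01, -3.08926621e-01,
         8.00730156e-02],
       [ 0.00000000e+00,  0.00000000e+00,  0.00000000e+00,
         1.00000000e+00]])}
0.15 [0.18438228 0.62281667 0.23061879] [[ 2.83779971e-01 -2.65941583e-04 -9.58889387e-01]
 [ 9.58888525e-01 -1.29054628e-03  2.83780074e-01]
 [-1.31296005e-03 -9.99999132e-01 -1.11222853e-04]] 0.0187 0.08518587731995182
```

View pics/a_scene.png

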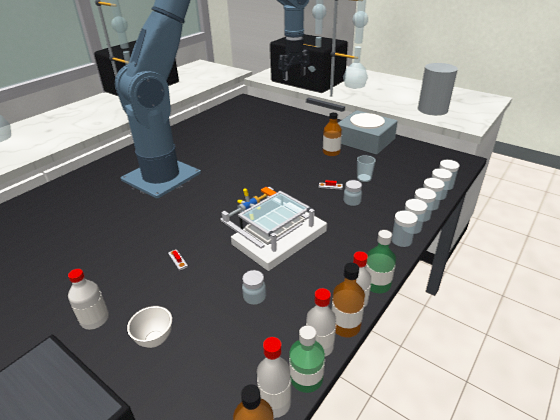

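View pics/a_top.png

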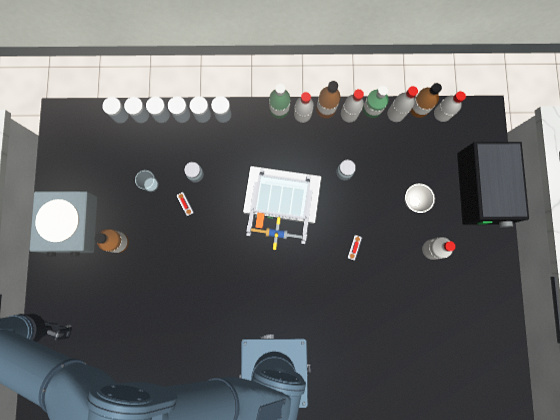

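View pics/a_wrist.png

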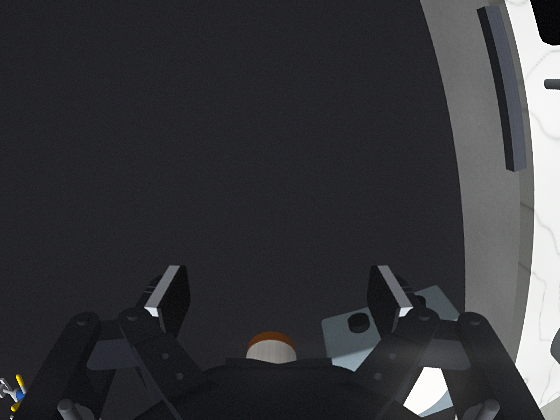

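```bash
cat > h.py <<'E'
import numpy as np, cv2
from plant import robot, optics
def grab(n,name=None):
    R=np.array(robot.read_ee_rot());p=np.array(robot.read_ee_pos())
    im=optics.grab_frame(n); ci=optics.camera_info(n)
    if n=="wrist":
        H=np.array(ci["hand_eye"]); Rc=R@H[:3,:3]; pc=p+R@H[:3,3]
    else: Rc=np.array(ci["attitude"]); pc=np.array(ci["position"])
    c=dict(n=n,R=Rc,p=pc,f=ci["fx"],cx=ci["cx"],cy=ci["cy"])
    if name: cv2.imwrite(f"pics/{name}.png",im[:,:,::-1])
    return im,c
def ray(c,u,v):
    x=(u-c["cx"])/c["f"]; y=(v-c["cy"])/c["f"]
    if c["n"]=="wrist":
        r=np.hypot(x,y); d=np.array([x/r*np.sin(r),y/r*np.sin(r),np.cos(r)]) if r>1e-9 else np.array([0,0,1.])
    else: d=np.array([x,y,1.]); d/=np.linalg.norm(d)
    return c["R"]@d
def onplane(c,u,v,z):
    d=ray(c,u,v); return c["p"]+d*(z-c["p"][2])/d[2]
def proj(c,P):
    q=c["R"].T@(np.asarray(P)-c["p"])
    if c["n"]=="wrist":
        s=np.hypot(q[0],q[1]); t=np.arctan2(s,q[2]); return np.array([c["cx"]+c["f"]*t*q[0]/s,c["cy"]+c["f"]*t*q[1]/s])
    return np.array([c["cx"]+c["f"]*q[0]/q[2],c["cy"]+c["f"]*q[1]/q[2]])
def tri(obs):
    A=np.zeros((3,3));b=np.zeros(3)
    for c,u,v in obs:
        d=ray(c,u,v);M=np.eye(3)-np.outer(d,d);A+=M;b+=M@c["p"]
    P=np.linalg.solve(A,b); return P,[np.linalg.norm(proj(c,P)-[u,v]) for c,u,v in obs]
def down(a,roll=0):
    """tool down, jaw x axis at world yaw a"""
    x=np.array([np.cos(a),np.sin(a),0]);y=np.array([0,0,-1.]);return np.column_stack([x,y,np.cross(x,y)])
def crop(im,u0,v0,u1,v1,k,name):
    cv2.imwrite(f"pics/{name}.png",cv2.resize(im[v0:v1,u0:u1,::-1],None,fx=k,fy=k,interpolation=cv2.INTER_CUBIC))
E
python3 - <<'E'
from h import *
im,c=grab("top"); crop(im,160,150,380,270,3.6,"b_top")
hsv=cv2.cvtColor(im,cv2.COLOR_RGB2HSV)
m=((hsv[...,0]<6)|(hsv[...,0]>174))&(hsv[...,1]>150)&(hsv[...,2]>90)
n,l,s,ce=cv2.connectedComponentsWithStats(m.astype(np.uint8))
for i in range(1,n):
    if s[i,4]>8: 
        P=onplane(c,*ce[i],.024); print(s[i],ce[i],P)
        ys,xs=np.nonzero(l==i); r=cv2.minAreaRect(np.column_stack([xs,ys]).astype(np.float32)); print(r)
E
```

```text
[407  87  11  11  86] [412.08139535  91.68604651] [ 0.97166003 -0.50551993  0.024     ]
((412.3077392578125, 91.96153259277344), (9.21745777130127, 10.78638744354248), 11.309932708740234)
[354  90   9  10  75] [357.98666667  94.37333333] [ 0.96271943 -0.30968175  0.024     ]
((358.0, 94.5), (9.0, 8.0), 90.0)
[301  93  10  10  69] [305.69565217  96.89855072] [ 0.95436377 -0.12060851  0.024     ]
((305.54998779296875, 96.85000610351562), (8.538147926330566, 8.854375839233398), 18.43494987487793)
[454  92  12  10  83] [459.79518072  96.63855422] [ 0.95158948 -0.67641255  0.024     ]
((460.050048828125, 96.8499984741211), (9.486830711364746, 10.435514450073242), 18.43494987487793)
[181 198   7  11  30] [183.66666667 202.83333333] [0.56848745 0.31036392 0.024     ]
((183.60000610351562, 202.7000274658203), (10.733126640319824, 2.236067771911621), 63.43495178222656)
[353 241   5  12  37] [355.08108108 246.81081081] [ 0.41240274 -0.27954246  0.024     ]
((355.2059326171875, 246.67649841308594), (3.152963161468506, 11.399173736572266), 14.03624439239502)
[445 241  11  10  85] [449.89411765 245.87058824] [ 0.41377647 -0.60328214  0.024     ]
((450.0, 245.5), (9.0, 10.0), 90.0)
```

View pics/b_top.png

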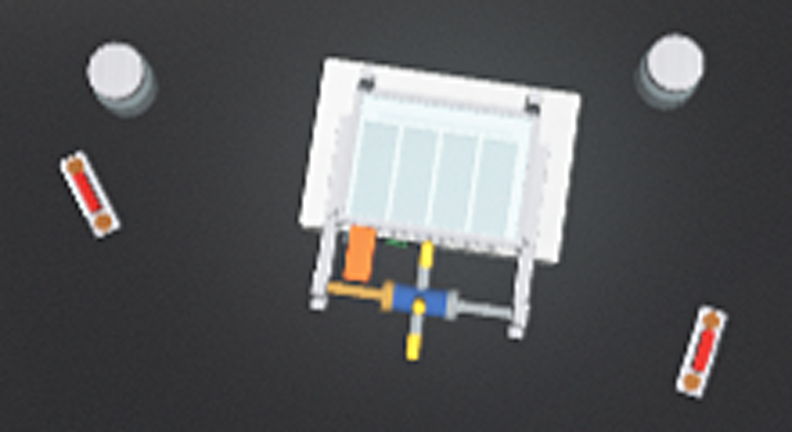

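Run:
```python
from h import *
p=np.array(robot.read_ee_pos())
robot.servo_line(p+[0,0,.1],vel=.25)
a=np.pi/2-.13
robot.reach([.47,.03,.33],down(a)); print(robot.read_t(),robot.read_ee_pos(),robot.read_joint_pos())
im,c=grab("wrist","c_w1")
np.savez("c1",im=im,**c)
```

```text
3.0917 [0.47013038 0.03095313 0.32995899] [-0.67497402  0.12223602  0.56956152  1.89636595 -0.07238266  1.14311835
  1.36362131]
```

View pics/c_w1.png

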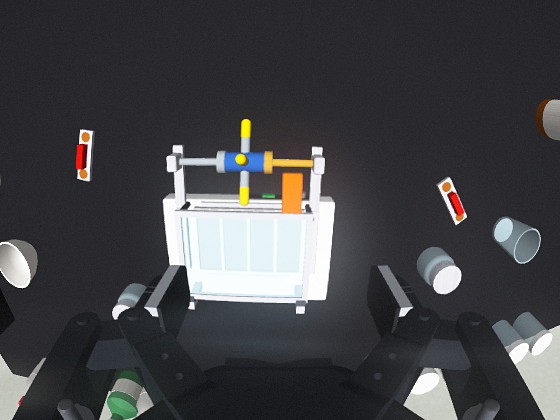

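Run:
```python
from h import *
d=np.load("c1.npz"); im=d["im"]
crop(im,150,105,350,325,3,"c_crop")
crop(im,50,120,120,200,6,"c_cB"); crop(im,420,160,480,240,6,"c_cA")
```

```text
(no output)
```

View pics/c_crop.png

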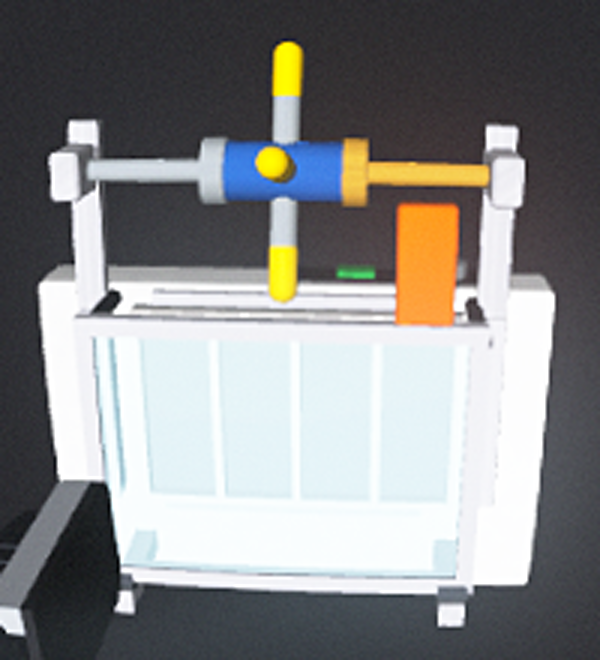

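View pics/c_cB.png

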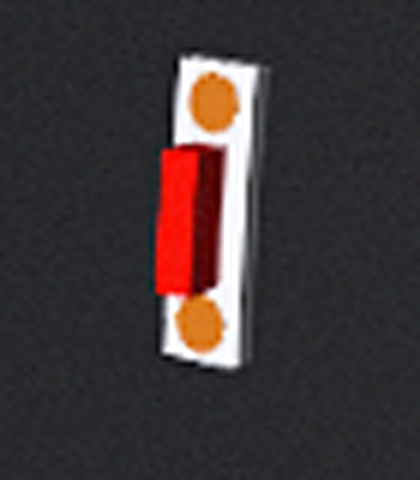

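View pics/c_cA.png

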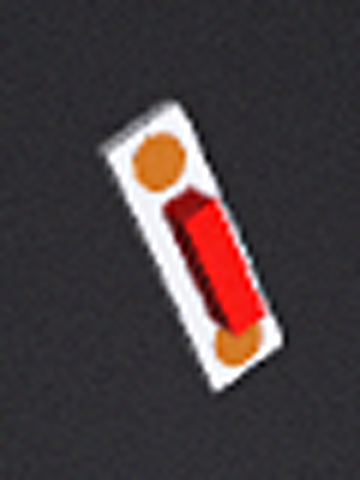

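Run:
```python
from h import *
d=np.load("c1.npz"); c={k:d[k] for k in("R","p")}; c.update(n="wrist",f=float(d["f"]),cx=float(d["cx"]),cy=float(d["cy"]))
print(c["p"])
q=lambda u,v,z:onplane(c,150+(u+.5)/3-.5,105+(v+.5)/3-.5,z)
e1=q(90,168,.062);e2=q(490,173,.062);d_=(e2-e1)[:2];print("axis yaw",np.arctan2(-d_[0],d_[1]),np.linalg.norm(d_))
s1=q(200,170,.062);s2=q(369,172.5,.062);mid=(s1+s2)/2;print("sleeve",mid,np.linalg.norm(s2-s1))
tb=[q(*x,.1) for x in[(398,204),(459,205),(457,325),(397,325)]]
print("tab",np.mean(tb,0),[np.linalg.norm(tb[i]-tb[(i+1)%4]) for i in range(4)])
ax=(tb[0]-tb[3]+tb[1]-tb[2]); print("tab yaw",np.arctan2(-ax[1],-ax[0]))
t=np.arctan2(-d_[0],d_[1]); ex=np.array([np.cos(t),np.sin(t),0]);ey=np.array([-ex[1],ex[0],0])
r=np.mean(tb,0)-mid; print("tab rel", r@ex,r@ey)
# hinge-ish
for z in (.09,.1):
  h1=q(125,580,z);h2=q(465,592,z);print("hinge",h1,h2)
up=q(273,162,.118-.006*0); r=up-mid;print("up tip rel",r@ex,r@ey)
for w in((288,47),(283,296)):
  r=q(*w,.062)-mid;print("lev",r@ex,r@ey)
# tray partitions at z=.052 : lines
for w in((219,420),(297,420),(375,420)):
  r=q(*w,.052)-mid;print("part",r@ex,r@ey)
for w in((146,340),(147,490),(455,340),(448,500)):
  r=q(*w,.052)-mid;print("corner",r@ex,r@ey)
qb=lambda u,v,z:onplane(c,50+(u+.5)/6-.5,120+(v+.5)/6-.5,z)
qa=lambda u,v,z:onplane(c,420+(u+.5)/6-.5,160+(v+.5)/6-.5,z)
for n,qq,cs in(("B",qb,[(182,60),(258,66),(240,366),(162,352)]),("A",qa,[(104,152),(178,103),(283,340),(215,388)])):
  P=[qq(*x,.008) for x in cs];print(n,np.mean(P,0),[np.linalg.norm(P[i]-P[(i+1)%4]) for i in range(4)]);l=P[2]+P[3]-P[0]-P[1];print("yaw",np.arctan2(l[1],l[0]))
Rt=[qb(*x,.024) for x in[(163,152),(198,148),(190,293),(157,292)]];print("Brib",np.mean(Rt,0))
Rt=[qa(*x,.024) for x in[(182,207),(213,198),(265,316),(237,335)]];print("Arib",np.mean(Rt,0))
```

```text
[0.39079245 0.04150365 0.47253632]
axis yaw -0.1499581842840794 0.17435060524822701
sleeve [ 0.45670176 -0.01081109  0.062     ] 0.0729104496842053
tab [0.49576413 0.04492316 0.1       ] [np.float64(0.023824954226981086), np.float64(0.049519674817993686), np.float64(0.024287195961906836), np.float64(0.04983059407567122)]
tab yaw -0.1277036509335436
tab rel 0.030297463488144258 0.060944552903383416
hinge [ 0.6345817  -0.11591574  0.09      ] [0.65877553 0.04483609 0.09      ]
hinge [ 0.62820873 -0.11180059  0.1       ] [0.6517701  0.04474897 0.1       ]
up tip rel -0.013253947237552495 0.001711571290567796
lev -0.05305370459640766 0.0015849922144974475
lev 0.056063467242390586 -0.0006369201938278791
part 0.12194375226119158 -0.033417654905952686
part 0.12069772777598146 0.004153902050199535
part 0.11971990476652465 0.04116238549209778
corner 0.08212563252542233 -0.06679946793465968
corner 0.162126736398022 -0.07209194433751198
corner 0.07864098562901756 0.07714341039577448
corner 0.1625166415606935 0.07782741475115967
B [ 0.4117766  -0.27995667  0.008     ] [np.float64(0.02571805694566767), np.float64(0.08339564454289933), np.float64(0.0274579288576969), np.float64(0.08272538817514792)]
yaw -0.34145957936811056
A [0.56697382 0.30987324 0.008     ] [np.float64(0.025804258868985665), np.float64(0.0831385574872614), np.float64(0.025499922513206437), np.float64(0.08355341001359591)]
yaw 0.4900890315878777
Brib [ 0.41129046 -0.27990296  0.024     ]
Arib [0.56640821 0.30953677 0.024     ]
```

```bash
cat >> h.py <<'E'
T=-0.137
EX=np.array([np.cos(T),np.sin(T),0]);EY=np.array([-EX[1],EX[0],0]);EZ=np.array([0,0,1.])
TAB=np.array([.4957,.0449,.095])
HINGE_T=TAB+.155*EX   # hinge-line point in tab's plane
SLV=np.array([.4567,-.0108,.062])
G=robot.grip_depth
def pitched(p):
    """tool y pointing forward(EX), p rad below level; jaws along EY"""
    y=np.cos(p)*EX-np.sin(p)*EZ; x=EY; return np.column_stack([x,y,np.cross(x,y)])
def tabpose(th,p,back=0.):
    g=HINGE_T+.155*(-np.cos(th)*EX+np.sin(th)*EZ)
    R=pitched(p); return g+R[:,1]*(G-back),R
E
python3 - <<'E'
from h import *
q=None
for th in np.linspace(0,1.78,10):
    p=1.05+ (1.57-1.05)*th/1.78
    for b in ((0,.09) if th in(0,1.78) else (0,)):
        P,R=tabpose(th,p,b); s=robot.ik(P,R); print(round(th,2),P.round(3),None if s is None else np.round(s,2))
E
```

```text
0.0 [0.505 0.044 0.079] None
0.0 [0.461 0.05  0.157] None
0.2 [0.507 0.043 0.109] [ 0.47  0.54 -0.9   2.32  1.61  0.58 -0.3 ]
0.4 [0.515 0.042 0.138] [-0.27  0.31 -0.    2.29  0.77  0.23  0.44]
0.59 [0.528 0.04  0.164] [-0.68  0.31  0.51  2.22 -0.11  0.32  1.32]
0.79 [0.547 0.038 0.187] [-0.65  0.32  0.52  2.11 -0.15  0.48  1.38]
0.99 [0.569 0.035 0.206] [-0.62  0.35  0.53  2.   -0.2   0.62  1.45]
1.19 [0.595 0.031 0.22 ] [-0.59  0.41  0.56  1.88 -0.25  0.76  1.51]
1.38 [0.623 0.027 0.229] [-0.56  0.48  0.59  1.75 -0.31  0.89  1.57]
1.58 [0.652 0.023 0.231] [-0.54  0.57  0.62  1.61 -0.37  1.02  1.62]
1.78 [0.681 0.019 0.228] [-0.51  0.68  0.67  1.48 -0.44  1.14  1.67]
1.78 [0.681 0.019 0.318] [-0.51  0.6   0.68  1.37 -0.37  1.3   1.62]
```

```bash
cat >> h.py <<'E'
RG=.159
def tabpose(th,p,back=0.,dep=.015):
    g=HINGE_T+RG*(-np.cos(th)*EX+np.sin(th)*EZ)
    R=pitched(p); return g+R[:,1]*(dep-back),R
def pit(th): return 1.5+.07*th/1.78
E
python3 - <<'E'
from h import *
for th in np.linspace(0,1.78,6):
    for b in ((0,.1) if th in(0,1.78) else (0,)):
        P,R=tabpose(th,pit(th),b); s=robot.ik(P,R); print(round(th,2),P.round(3),None if s is None else np.round(s,2))
P,R=tabpose(0,pit(0),.1)
robot.reach(P,R); print(robot.read_t())
P,R=tabpose(0,pit(0),0)
print(robot.servo_line(P,R,vel=.1,contact_N=6),robot.read_ee_pos(),P)
grab("wrist","d_w"); grab("scene","d_s")
E
```

```text
0.0 [0.493 0.045 0.08 ] [-0.52  0.52  0.4   2.12 -0.37  0.5   1.58]
0.0 [0.486 0.046 0.18 ] [-0.64  0.32  0.52  2.08 -0.21  0.72  1.44]
0.36 [0.502 0.044 0.135] [-0.58  0.44  0.48  2.06 -0.3   0.65  1.53]
0.71 [0.531 0.04  0.184] [-0.59  0.41  0.54  1.95 -0.28  0.8   1.52]
1.07 [0.574 0.034 0.219] [-0.58  0.45  0.58  1.81 -0.29  0.94  1.56]
1.42 [0.626 0.027 0.237] [-0.55  0.54  0.62  1.64 -0.35  1.06  1.61]
1.78 [0.682 0.019 0.236] [-0.51  0.67  0.67  1.47 -0.43  1.15  1.66]
1.78 [0.682 0.019 0.336] [-0.51  0.59  0.68  1.35 -0.37  1.33  1.61]
3.8
False [0.49324442 0.04535972 0.08057712] [0.4927886  0.04530138 0.08003758]
```

View pics/d_w.png

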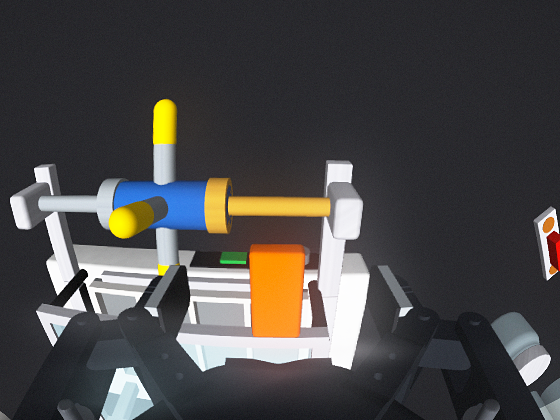

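Run:
```python
from h import *
robot.close(30); print("w",robot.read_width(),robot.read_contact_force())
ths=np.linspace(0,1.76,17)[1:]
for th in ths:
    P,R=tabpose(th,pit(th)); robot.servo_line(P,R,vel=.12)
    if int(th*100)%3==0: print(round(th,2),robot.read_width(),np.round(robot.read_contact_force(),1))
print(robot.read_t(),robot.read_width(),robot.read_contact_force()); grab("wrist","e_w"); grab("scene","e_s")
```

```text
w 0.02312156228994634 [-1.6870264  -1.79731768  6.07930487]
0.33 0.023274509015596134 [-0.4 -5.3 -1.7]
0.66 0.023295426338746317 [-2.7 -5.1 -0.2]
0.99 0.02337562342272534 [-3.4 -5.4  2.7]
1.32 0.02333756403218787 [-3.1 -7.5  2.7]
1.65 0.023320427675816588 [-2.9 -8.2  4. ]
10.3 0.023438523524409022 [-0.67610975 -8.46616637  4.1316597 ]
```

View pics/e_s.png

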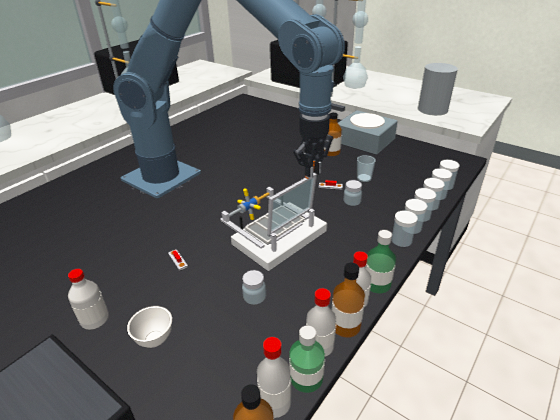

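View pics/e_w.png

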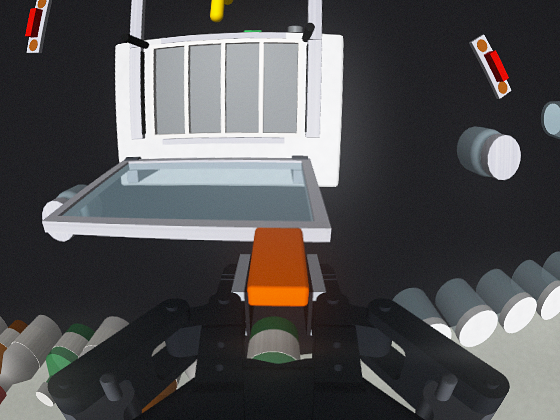

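Run:
```python
from h import *
robot.open_gripper()
P,R=tabpose(1.76,pit(1.76),.11); robot.servo_line(P,R,vel=.25)
robot.reach([.50,.01,.33],down(np.pi/2+T)); print(robot.read_t(),robot.read_contact_force())
im,c=grab("wrist","f_w"); np.savez("f",im=im,**c)
grab("top","f_t")
crop(im,120,60,380,290,3,"f_c")
```

```text
12.3667 [ 0.28535921  0.15236574 -0.27520084]
```

View pics/f_w.png

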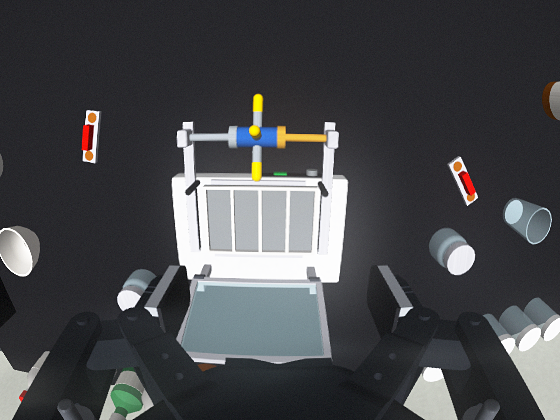

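View pics/f_c.png

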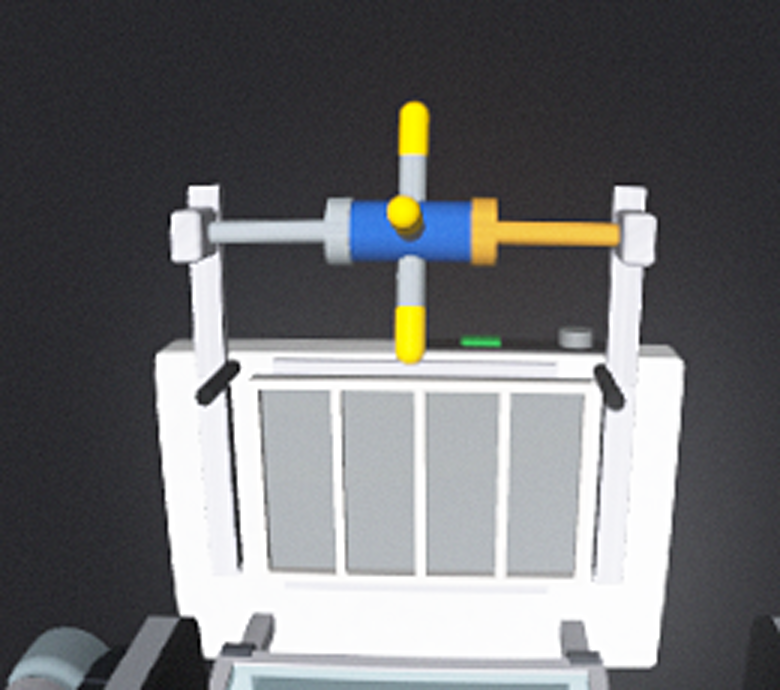

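View pics/f_t.png

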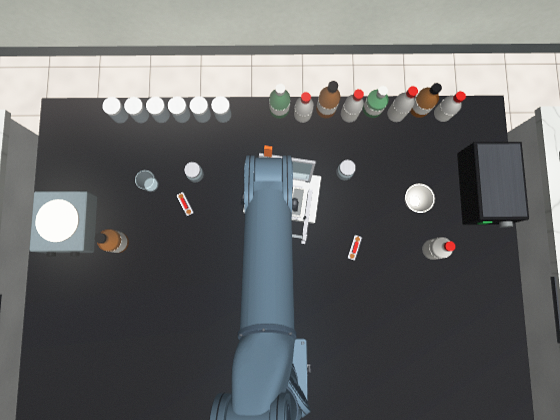

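Run:
```python
from h import *
d=np.load("f.npz"); c={k:d[k] for k in("R","p")}; c.update(n="wrist",f=float(d["f"]),cx=float(d["cx"]),cy=float(d["cy"]))
q=lambda u,v,z:onplane(c,120+(u+.5)/3-.5,60+(v+.5)/3-.5,z)
L=[[q(*x,.052) for x in s] for s in([(337,390),(341,575)],[(421,388),(421,576)],[(505,392),(501,577)])]
for l in L: v=l[1]-l[0];print(l[0],l[1],np.linalg.norm(v),"yaw",np.arctan2(v[1],v[0]))
v=L[2][0]+L[2][1]-L[0][0]-L[0][1];print("across",np.linalg.norm(v)/2,np.arctan2(-v[0],v[1]))
cen=np.mean([p for l in L for p in l],0);print("tray c",cen)
far=[q(270,573,.044),q(500,576,.044)];near=[q(265,390,.052),q(583,397,.052)]
for p in far+near: print("edge x rel",(p-cen)@EX,(p-cen)@EY)
s1=q(326,231,.062);s2=q(497,231,.062);m=(s1+s2)/2;print("sleeve",m,np.linalg.norm(s2-s1),"tray rel",(cen-m)@EX,(cen-m)@EY)
e1=q(212,231,.062);e2=q(618,233,.062);v=e2-e1;print("rod yaw",np.arctan2(-v[0],v[1]))
r=q(403,211,.118)-m;print("uptip",r@EX,r@EY)
for w in((414,103),(410,361)):
  r=q(*w,.062)-m;print("lev",r@EX,r@EY)
```

```text
[ 0.52342027 -0.05513278  0.052     ] [ 0.61392575 -0.06997892  0.052     ] 0.09171505160057443 yaw -0.16258781841565292
[ 0.5277654 -0.017535   0.052    ] [ 0.61930042 -0.03179802  0.052     ] 0.09263959311467473 yaw -0.15457735822273624
[0.53468489 0.01932882 0.052     ] [0.62494426 0.00600445 0.052     ] 0.09123756775392686 yaw -0.14656452458166408
across 0.07604312080351518 -0.1470457402208799
tray c [ 0.57400683 -0.02485191  0.052     ]
edge x rel 0.04914766646139967 -0.07605034637163928
edge x rel 0.04958810357907648 0.03726691006134984
edge x rel -0.04615544245134838 -0.07004547416512333
edge x rel -0.04279439072564462 0.07344311653146135
sleeve [ 0.45673608 -0.01062451  0.062     ] 0.07218407758618872 tray rel 0.11811501104165532 0.001921794284176579
rod yaw -0.14990882808810607
uptip -0.012591217817496737 0.0008499931611842303
lev -0.05380165822280289 0.0016143719790256707
lev 0.056576341672615854 -0.0011702952168601965
```

```bash
sed -i 's/^T=-0.137/T=-0.149/' h.py
cat >> h.py <<'E'
TRAY=np.array([.5740,-.0249,.040])
def slot(k): return TRAY+[-57e-3,-19e-3,19e-3,57e-3][k]*EY
def windows(im,c,z=.008,guess=None,rad=.08):
    hsv=cv2.cvtColor(im,cv2.COLOR_RGB2HSV)
    m=(hsv[...,0]>9)&(hsv[...,0]<20)&(hsv[...,1]>140)&(hsv[...,2]>110)
    n,l,s,ce=cv2.connectedComponentsWithStats(m.astype(np.uint8)); out=[]
    for i in range(1,n):
        if s[i,4]>15:
            P=onplane(c,*ce[i],z)
            if guess is None or np.linalg.norm(P[:2]-guess[:2])<rad: out.append((s[i,4],ce[i].round(1),P))
    return sorted(out,key=lambda o:-o[0])
E
python3 - <<'E'
from h import *
from scipy.optimize import brentq
d=np.load("f.npz"); c={k:d[k] for k in("R","p")}; c.update(n="wrist",f=float(d["f"]),cx=float(d["cx"]),cy=float(d["cy"]))
for g in((.567,.31),(.4115,-.28)):
    w=windows(d["im"],c,guess=np.array(g)); print(w)
for nm,g,y,k in(("A",(.567,.31),.49,3),("B",(.4115,-.28),-.341,0)):
    for o in(0,np.pi,-np.pi):
        for z in(.009,.2):
            s=robot.ik([*g,z],down(y+o)); print(nm,round(o,1),z,None if s is None else np.round(s,2))
        for z in(.054,.2):
            s=robot.ik([*slot(k)[:2],z],down(T+o)); print("  slot",z,None if s is None else np.round(s,2))
E
```

```text
[(np.int32(58), array([457.2, 165.9]), array([0.54044013, 0.29622598, 0.008     ])), (np.int32(40), array([470.4, 197.3]), array([0.59710429, 0.32467837, 0.008     ]))]
[(np.int32(65), array([ 91.4, 117.3]), array([ 0.38278296, -0.27086329,  0.008     ])), (np.int32(58), array([ 88.6, 155.3]), array([ 0.44138791, -0.29113091,  0.008     ]))]
A 0 0.009 [-0.88  0.87  0.46  1.68 -0.54  0.72  0.34]
A 0 0.2 [-0.94  0.62  0.55  1.6  -0.36  1.03  0.21]
  slot 0.054 [-0.59  0.77  0.64  1.85 -0.67  0.74  0.28]
  slot 0.2 [-0.68  0.56  0.77  1.78 -0.46  0.98  0.12]
A 3.1 0.009 [-0.2   0.89 -0.55  1.63  0.6   0.79  2.61]
A 3.1 0.2 [-0.1   0.67 -0.72  1.55  0.48  1.11  2.71]
  slot 0.054 [ 0.14  0.7  -0.37  1.81  0.36  0.7   2.56]
  slot 0.2 [ 0.27  0.52 -0.54  1.72  0.31  0.99  2.6 ]
A -3.1 0.009 [-0.2   0.89 -0.55  1.63  0.6   0.79  2.61]
A -3.1 0.2 [-0.1   0.67 -0.72  1.55  0.48  1.11  2.71]
  slot 0.054 [ 0.14  0.7  -0.37  1.81  0.36  0.7   2.56]
  slot 0.2 [ 0.27  0.52 -0.54  1.72  0.31  0.99  2.6 ]
B 0 0.009 [ 0.06  0.75  0.58  2.08 -0.8   0.55  0.89]
B 0 0.2 [-0.23  0.46  0.95  2.   -0.47  0.91  0.63]
  slot 0.054 [-0.4   0.76  0.64  1.89 -0.66  0.72  0.48]
  slot 0.2 [-0.52  0.55  0.8   1.81 -0.47  0.98  0.34]
B 3.1 0.009 [ 0.94  0.73 -0.55  2.03  0.69  0.58  2.71]
B 3.1 0.2 [-0.32  0.54  1.1   2.01 -0.59  0.96 -2.4 ]
  slot 0.054 [ 0.47  0.72 -0.55  1.83  0.54  0.74  2.62]
  slot 0.2 [ 0.6   0.54 -0.72  1.75  0.41  1.01  2.71]
B -3.1 0.009 [ 0.94  0.73 -0.55  2.03  0.69  0.58  2.71]
B -3.1 0.2 [-0.32  0.54  1.1   2.01 -0.59  0.96 -2.4 ]
  slot 0.054 [ 0.47  0.72 -0.55  1.83  0.54  0.74  2.62]
  slot 0.2 [ 0.6   0.54 -0.72  1.75  0.41  1.01  2.71]
```

Run:
```python
from h import *
im,c=grab("top")
print(onplane(c,193,170,.07),onplane(c,146,180,.08))
g=np.array([.5667,.3098]); y=.491
robot.reach([*g,.2],down(y)); print(robot.read_t())
im,c=grab("wrist","g_w"); 
w=windows(im,c,guess=g); print(w); P=[o[2] for o in w[:2]]; m=(P[0]+P[1])/2; v=P[0]-P[1]; print(m,np.linalg.norm(v),np.arctan(v[1]/v[0]))
```

```text
[0.67366797 0.271875   0.07      ] [0.63742016 0.42774794 0.08      ]
13.775
[(np.int32(168), array([309. , 179.6]), array([0.59540092, 0.32495208, 0.008     ])), (np.int32(162), array([250.4, 179.3]), array([0.54051625, 0.29600449, 0.008     ]))]
[0.56795858 0.31047829 0.008     ] 0.06205070571965165 0.48534667104405016
```

View pics/g_w.png

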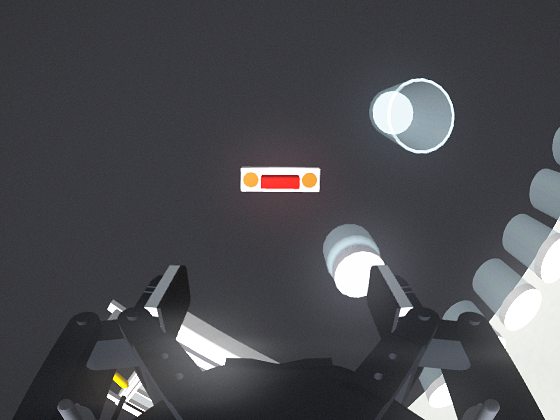

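Run:
```python
from h import *
g=np.array([.5679,.3104]); R=down(.487)
robot.servo_line([*g,.03],R,vel=.2); hit=robot.servo_line([*g,.009],R,vel=.05,contact_N=8); print(hit,robot.read_ee_pos())
robot.close(45); print("w",robot.read_width())
robot.servo_line([*g,.12],R,vel=.2); print(robot.read_t(),robot.read_width(),robot.read_contact_force()); im,c=grab("wrist","h_w")
```

```text
False [0.56779043 0.31023605 0.00872176]
w 0.03859680593575312
16.5917 0.03872667183849686 [-0.72865829  0.45664496 -1.16019112]
```

View pics/h_w.png

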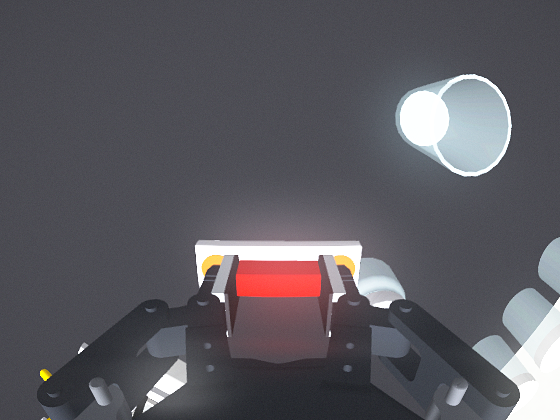

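Run:
```python
from h import *
s=slot(3); R=down(T)
robot.reach([s[0],s[1],.15],R); robot.servo_line([s[0],s[1],.085],R,vel=.15); print(robot.read_t(),robot.read_width(),s)
im,c=grab("wrist","i_w")
```

```text
18.3083 0.03841846755950378 [0.58246161 0.03146844 0.04      ]
```

View pics/i_w.png

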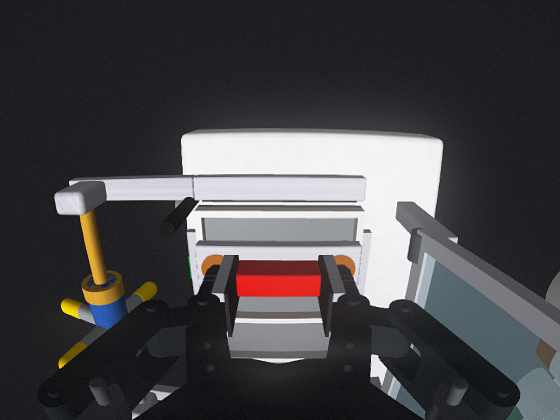

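Run:
```python
from h import *
im,c=grab("wrist")
for dy in(-17,17,21): 
  print(dy,[proj(c,slot(3)+dy/1e3*EY+dx*EX+[0,0,.012]).round(0) for dx in(-.046,0,.046)])
p=np.array(robot.read_ee_pos());
for dy in(-13,13): print("cell",[proj(c,p+dy/1e3*EY+dx*EX+[0,0,-.001]).round(0) for dx in(-.042,.042)])
```

```text
-17 [array([205., 267.]), array([278., 268.]), array([352., 267.])]
17 [array([200., 216.]), array([278., 216.]), array([356., 216.])]
21 [array([199., 210.]), array([278., 210.]), array([357., 210.])]
cell [array([200., 290.]), array([359., 290.])]
cell [array([195., 245.]), array([365., 245.])]
```

Run:
```python
from h import *
s=slot(3)+.001*EX; R=down(T)
hit=robot.servo_line([s[0],s[1],.0535],R,vel=.05,contact_N=6); print(hit,robot.read_ee_pos(),robot.read_contact_force(),robot.read_width())
robot.open_gripper(); robot.servo_line([s[0],s[1],.2],R,vel=.2); print(robot.read_t())
im,c=grab("wrist","j_w")
grab("top","j_t"); im,c=grab("top"); print([ (o[0],o[1],o[2].round(3)) for o in windows(im,c)])
```

```text
True [0.58264475 0.03137057 0.05345789] [-0.35061997  0.47781585  5.60239337] 0.03867788809275623
20.4333
[(np.int32(218), array([428.1,  99.9]), array([ 0.947, -0.568,  0.008])), (np.int32(186), array([109.8, 242.9]), array([0.432, 0.566, 0.008])), (np.int32(21), array([266.5, 231.9]), array([0.467, 0.023, 0.008]))]
```

View pics/j_w.png

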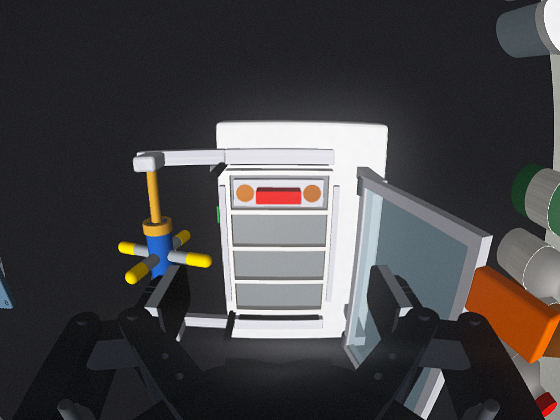

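View pics/j_t.png

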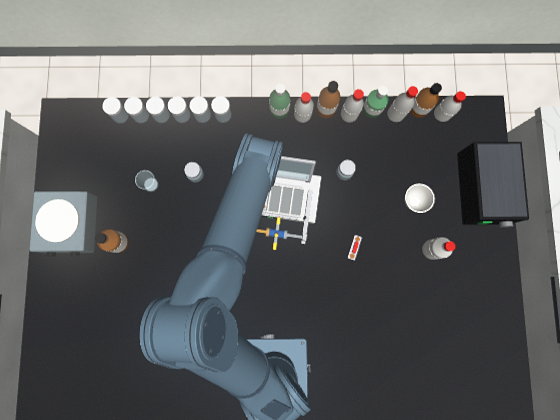

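Run:
```python
from h import *
g=np.array([.412,-.2805]); y=-.338
robot.reach([*g,.2],down(y)); print(robot.read_t())
im,c=grab("wrist","k_w"); 
w=windows(im,c,guess=g,rad=.06); print(w); P=[o[2] for o in w[:2]]; m=(P[0]+P[1])/2; v=P[0]-P[1]; print(m,np.linalg.norm(v),np.arctan(v[1]/v[0]))
```

```text
21.9167
[]Traceback (most recent call last):
  File "<stdin>", line 5, in <module>
IndexError: list index out of range
```

View pics/k_w.png

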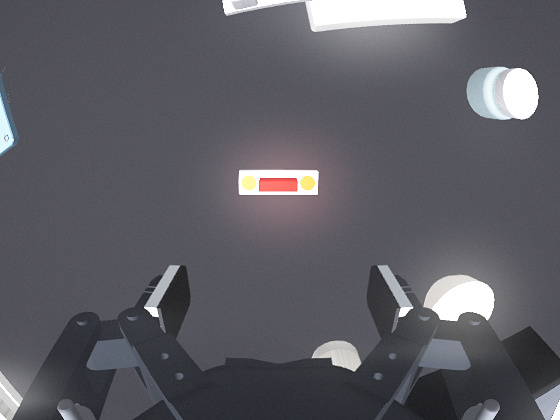

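Run:
```python
from h import *
im,c=grab("wrist")
hsv=cv2.cvtColor(im,cv2.COLOR_RGB2HSV); sub=hsv[165:200,235:325]
m=(sub[...,0]>9)&(sub[...,0]<35)&(sub[...,1]>80)
n,l,s,ce=cv2.connectedComponentsWithStats(m.astype(np.uint8)); P=[]
for i in range(1,n):
    if s[i,4]>40: print(s[i,4],ce[i]+[235,165]); P.append(onplane(c,*(ce[i]+[235,165]),.008))
m=(P[0]+P[1])/2; v=P[0]-P[1]; y=np.arctan(v[1]/v[0]);print(m,np.linalg.norm(v),y)
assert len(P)==2 and abs(np.linalg.norm(v)-.062)<.003
g=m[:2]; R=down(y)
robot.servo_line([*g,.03],R,vel=.2); hit=robot.servo_line([*g,.009],R,vel=.05,contact_N=8); print(hit,robot.read_ee_pos())
robot.close(45); print("w",robot.read_width())
robot.servo_line([*g,.12],R,vel=.2); print(robot.read_t(),robot.read_width())
s=slot(0)+.001*EX; R=down(T)
robot.servo_line([*g,.17],vel=.2)
robot.reach([s[0],s[1],.16],R); robot.servo_line([s[0],s[1],.085],R,vel=.15); print(robot.read_t(),robot.read_width(),s)
im,c=grab("wrist","l_w")
```

```text
155 [248.44516129 182.30967742]
164 [307.13414634 182.57317073]
[ 0.41170507 -0.28053897  0.008     ] 0.06221558683392512 -0.33920628601401503
False [ 0.41152408 -0.28059465  0.00880995]
w 0.038479225363513586
24.7833 0.038730735952094704
26.825 0.03851471357940406 [ 0.56652731 -0.08141689  0.04      ]
```

View pics/l_w.png

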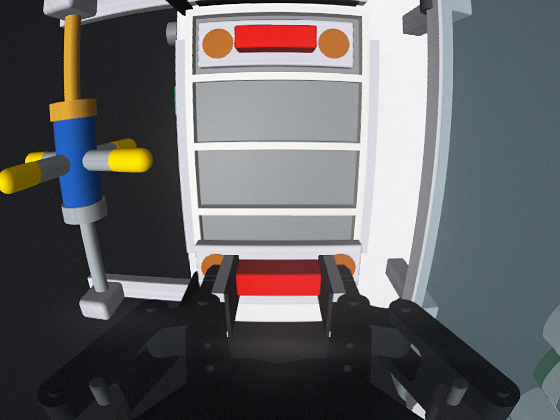

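Run:
```python
from h import *
im,c=grab("wrist")
for y in(17+.0,17+4): print([proj(c,slot(0)+y/1e3*EY+dx*EX+[0,0,.012]).round(1) for dx in(-.046,0,.046)])
```

```text
[array([198. , 214.2]), array([276.3, 214.3]), array([354.8, 214.1])]
[array([197.5, 207.8]), array([276.3, 207.7]), array([355.3, 207.6])]
```

Run:
```python
from h import *
s=slot(0)+.001*EX; R=down(T)
hit=robot.servo_line([s[0],s[1],.0535],R,vel=.05,contact_N=6); print(hit,robot.read_ee_pos(),robot.read_contact_force(),robot.read_width())
robot.open_gripper(); robot.servo_line([s[0],s[1],.2],R,vel=.2); print(robot.read_t())
robot.reach([.44,-.02,.27],down(np.pi/2+T))
im,c=grab("wrist","m_w"); np.savez("m",im=im,**c); print(robot.read_t())
```

```text
True [ 0.56580655 -0.08121307  0.05347583] [-1.53980788 -0.19016519  6.53167061] 0.038663708091179486
28.95
30.0417
```

View pics/m_w.png

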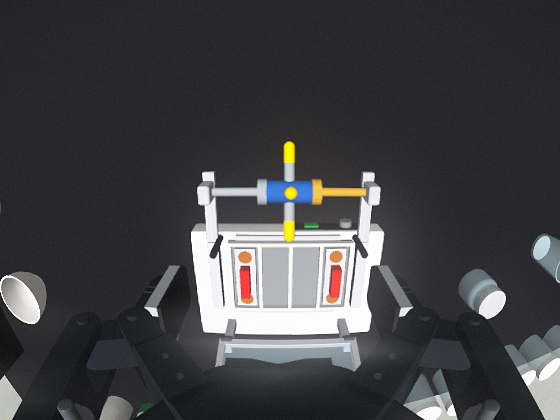

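```bash
cat >> h.py <<'E'
SLV=np.array([.4567,-.0107,.062]); RS=down(np.pi/2+T); HB=.011
def corner(phi):
    s=np.array([np.sin(phi),np.cos(phi)]); n=np.array([-s[1],s[0]])
    if phi<0.15: return np.array([.050*s[0]-.006, .022 if phi<-.1 else .024])
    # bottom front corner on the trailing side; vertical face may also touch; keep the corner
    return .040*s+.006*n
def fpose(xf,z): return SLV+(xf-HB)*EX+z*EZ
E
python3 - <<'E'
from h import *
d=np.load("m.npz"); c={k:d[k] for k in("R","p")}; c.update(n="wrist",f=float(d["f"]),cx=float(d["cx"]),cy=float(d["cy"]))
im=d["im"];hsv=cv2.cvtColor(im,cv2.COLOR_RGB2HSV)
m=(hsv[...,0]>24)&(hsv[...,0]<36)&(hsv[...,1]>150)
n,l,s,ce=cv2.connectedComponentsWithStats(m.astype(np.uint8))
for i in range(1,n):
    if s[i,4]>20: print(s[i],ce[i])
m=(hsv[...,0]>105)&(hsv[...,0]<125)&(hsv[...,1]>150)
n,l,s,ce=cv2.connectedComponentsWithStats(m.astype(np.uint8))
for i in range(1,n):
    if s[i,4]>20: print("b",s[i],ce[i])
for p in((-.25),(0)):
    for k in range(4):
        f=p+k*np.pi/2; print(p,k,proj(c,SLV+.056*(np.sin(f)*EX+np.cos(f)*EZ)).round(1))
print(proj(c,SLV),proj(c,SLV-.035*EY),proj(c,SLV+.035*EY))
for phi in(-.4,-.25,0,.14,.16,.5,1,1.3,1.4):
    xf,z=corner(phi); s=robot.ik(fpose(xf,z),RS); print(phi,xf.round(4),z.round(4),None if s is None else s.round(2))
print(robot.ik(fpose(-.03,.075),RS))
E
```

```text
[284 142  11  21 201] [288.60199005 152.38308458]
[285 187  12  12 101] [290.35643564 192.65346535]
[284 221  10  20 192] [288.546875   230.22395833]
b [267 181  45  22 799] [288.75844806 191.0951189 ]
-0.25 0 [290.4 192.3]
-0.25 1 [288.5 241.1]
-0.25 2 [287.2 190.7]
-0.25 3 [288.5 141.5]
0 0 [290.4 206.8]
0 1 [288.2 237.6]
0 2 [287.3 180. ]
0 3 [288.9 141.3]
[288.59061391 191.39815339] [257.2366248  191.45983606] [319.75830311 191.43327514]
-0.4 -0.0255 0.022 [-0.43  0.44  0.4   2.24 -0.34  0.51  1.66]
-0.25 -0.0184 0.022 [-0.42  0.45  0.4   2.23 -0.35  0.52  1.67]
0 -0.006 0.024 [-0.42  0.46  0.41  2.2  -0.35  0.54  1.68]
0.14 0.001 0.024 [-0.42  0.47  0.41  2.18 -0.36  0.55  1.68]
0.16 0.0004 0.0404 [-0.44  0.44  0.44  2.17 -0.33  0.59  1.66]
0.5 0.0139 0.038 [-0.43  0.46  0.44  2.14 -0.34  0.6   1.67]
1 0.0304 0.0267 [-0.41  0.51  0.43  2.11 -0.37  0.6   1.7 ]
1.3 0.0369 0.0165 [-0.4   0.54  0.43  2.1  -0.39  0.58  1.72]
1.4 0.0384 0.0127 [-0.4   0.55  0.42  2.09 -0.4   0.58  1.73]
[-0.49595867  0.32043403  0.46771799  2.22670859 -0.23984557  0.64075017
  1.56645045]
```

```bash
cat >> h.py <<'E'
def corner(phi):
    s=np.array([np.sin(phi),np.cos(phi)]); n=np.array([-s[1],s[0]])
    if phi<0: return np.array([.050*s[0]-.006, .024])
    return (.026+.014*min(1,phi/.6))*s+.006*n
def stroke(p0,p1,lim=None,vel=.1):
    """p0 lean of spoke now; push it to p1"""
    xs=corner(p0)[0]-.009
    robot.servo_line(fpose(xs,.085),RS,vel=.25)
    if robot.servo_line(fpose(xs,.024),RS,vel=.15,contact_N=8): print("touch down",robot.read_ee_pos(),robot.read_contact_force())
    mx=0
    for phi in np.append(np.arange(p0,p1,.15)[0:],p1):
        xf,z=corner(phi); r=robot.servo_line(fpose(xf,z),RS,vel=vel,contact_N=lim)
        f=np.array(robot.read_contact_force()); mx=max(mx,np.linalg.norm(f))
        if r: print("stopped at",phi,f,robot.read_ee_pos()); break
    print("maxF",mx,"end f",f.round(1))
    xf,z=corner(phi) if not r else ((np.array(robot.read_ee_pos())-SLV)@EX+HB,0)
    robot.servo_line(fpose(xf-.004,.085),RS,vel=.25)
E
python3 - <<'E'
from h import *
robot.close(30)
robot.reach(fpose(-.03,.1),RS)
stroke(-.25,1.3,lim=25)
print(robot.read_t()); robot.servo_line(fpose(-.06,.18),RS,vel=.25); im,c=grab("wrist","n_w"); np.savez("n",im=im,**c)
for p in(-.4,-.27,-.1):
    for k in range(2):
        f=p+k*np.pi/2; print(p,k,proj(c,SLV+.056*(np.sin(f)*EX+np.cos(f)*EZ)).round(1))
E
```

```text
maxF 1.7818024147134626 end f [-0.9  0.8  1.3]
35.5667
-0.4 0 [277.6 250. ]
-0.4 1 [277.6 298.1]
-0.27 0 [277.6 257.8]
-0.27 1 [277.6 296.5]
-0.1 0 [277.6 267.6]
-0.1 1 [277.6 293.2]
```

View pics/n_w.png

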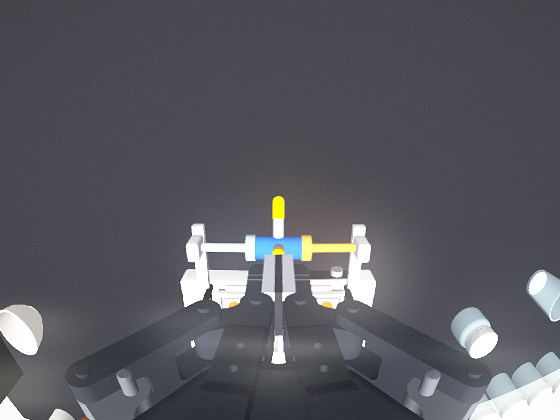

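Run:
```python
from h import *
stroke(-.38,1.42,lim=25)
print(robot.read_t()); robot.servo_line(fpose(-.06,.18),RS,vel=.25); im,c=grab("wrist","o_w")
hsv=cv2.cvtColor(im,cv2.COLOR_RGB2HSV);m=(hsv[...,0]>24)&(hsv[...,0]<36)&(hsv[...,1]>150)
n,l,s,ce=cv2.connectedComponentsWithStats(m.astype(np.uint8))
for i in range(1,n):
    if s[i,4]>20: print(s[i],ce[i])
for nm in("m","n"):
  d=np.load(nm+".npz");cc={k:d[k] for k in("R","p")}; cc.update(n="wrist",f=float(d["f"]),cx=float(d["cx"]),cy=float(d["cy"])); crop(d["im"],180,160,390,280,3.6,"blk_"+nm)
crop(im,180,200,390,320,3.6,"blk_o"); im2,c2=grab("scene"); crop(im2,190,170,350,270,4.8,"blk_s")
np.savez("o",im=im,**c)
```

```text
maxF 1.2359911877083731 end f [ 0.8 -0.1 -0.3]
41.0917
[272 197  13  23 262] [277.94656489 208.16793893]
```

View pics/blk_m.png

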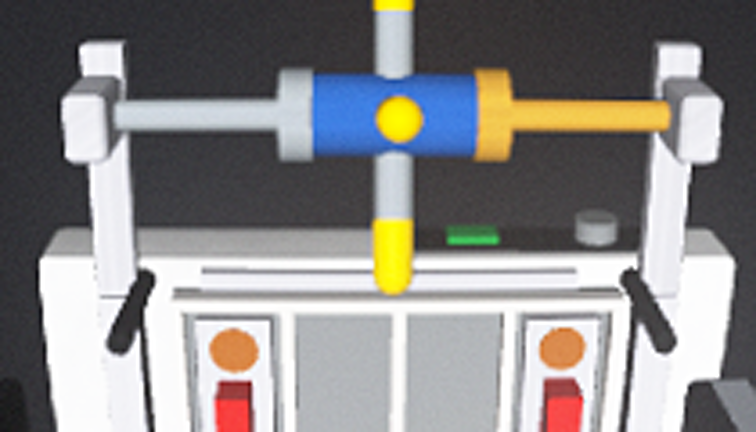

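View pics/blk_o.png

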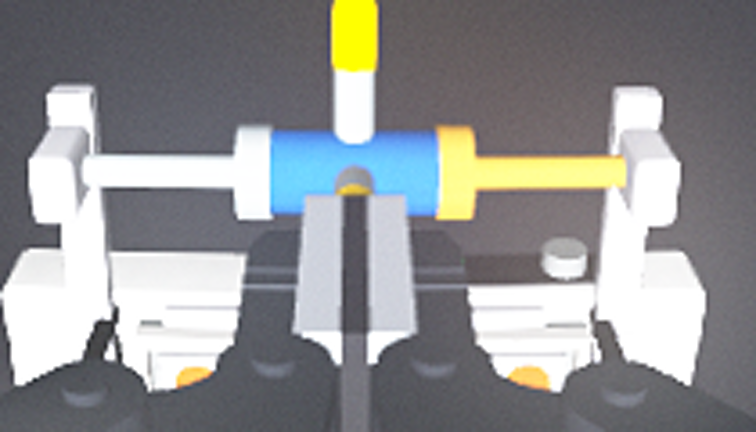

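View pics/blk_s.png

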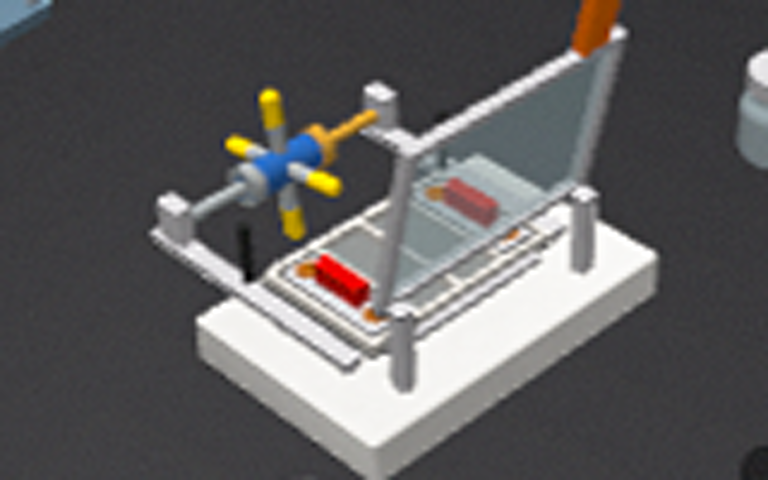

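Run:
```python
from h import *
d=np.load("o.npz");c={k:d[k] for k in("R","p")}; c.update(n="wrist",f=float(d["f"]),cx=float(d["cx"]),cy=float(d["cy"]))
im,cs=grab("scene")
hsv=cv2.cvtColor(im,cv2.COLOR_RGB2HSV);m=(hsv[...,0]>24)&(hsv[...,0]<36)&(hsv[...,1]>150)
n,l,s,ce=cv2.connectedComponentsWithStats(m.astype(np.uint8))
for i in range(1,n):
    if s[i,4]>5 and 190<ce[i][0]<350: print(s[i],ce[i].round(1))
off=proj(cs,SLV); print(off)
for p in(-.5,-.4,-.3,-.2,-.1,0):
    print(p,[(proj(cs,SLV+.047*(np.sin(p+k*np.pi/2)*EX+np.cos(p+k*np.pi/2)*EZ))).round(1) for k in range(4)])
print(robot.read_t())
```

```text
[245 189   4   8  19] [246.2 192.3]
[237 199   5   4  11] [239.4 199.8]
[254 206   6   5  17] [256.8 207.2]
[249 214   3   5   9] [249.7 216.1]
[248.41745686 204.63528864]
-0.5 [array([242.9, 191.2]), array([256.6, 204.1]), array([253.8, 217.9]), array([240.6, 205.2])]
-0.4 [array([243.7, 191.2]), array([257.2, 205.4]), array([253. , 217.8]), array([240.1, 203.9])]
-0.3 [array([244.6, 191.3]), array([257.6, 206.8]), array([252.1, 217.7]), array([239.7, 202.6])]
-0.2 [array([245.5, 191.5]), array([257.9, 208.1]), array([251.2, 217.3]), array([239.4, 201.3])]
-0.1 [array([246.5, 191.9]), array([258.1, 209.4]), array([250.3, 216.9]), array([239.1, 200.1])]
0 [array([247.4, 192.4]), array([258.3, 210.7]), array([249.4, 216.4]), array([239. , 198.8])]
41.925
```

Run:
```python
from h import *
stroke(-.28,1.42,lim=25)
stroke(-.28,1.42,lim=25)
print(robot.read_t())
im,cs=grab("scene","p_s")
hsv=cv2.cvtColor(im,cv2.COLOR_RGB2HSV);m=(hsv[...,0]>24)&(hsv[...,0]<36)&(hsv[...,1]>150)
n,l,s,ce=cv2.connectedComponentsWithStats(m.astype(np.uint8))
for i in range(1,n):
    if s[i,4]>5 and 190<ce[i][0]<350: print(s[i],ce[i].round(1))
```

```text
maxF 2.463365070264611 end f [-0.1 -0.2 -0.3]
maxF 2.303717541219288 end f [-0.2 -0.4  1.5]
51.375
[244 189   4   2   7] [245.7 189.6]
[245 193   4   3   6] [247.  194.2]
[237 199   5   4  11] [239.2 200.2]
[254 206   7   3  16] [256.8 207.1]
[249 214   4   6  12] [250.7 215.7]
```

Run:
```python
from h import *
stroke(-.28,.5,lim=15,vel=.04)
print(robot.read_t()); robot.servo_line(fpose(-.06,.18),RS,vel=.25); grab("wrist","q_w")
im,cs=grab("scene","q_s"); crop(im,190,170,350,270,4.8,"q_sc")
hsv=cv2.cvtColor(im,cv2.COLOR_RGB2HSV);m=(hsv[...,0]>24)&(hsv[...,0]<36)&(hsv[...,1]>150)
n,l,s,ce=cv2.connectedComponentsWithStats(m.astype(np.uint8))
for i in range(1,n):
    if s[i,4]>5 and 190<ce[i][0]<350: print(s[i],ce[i].round(1))
```

```text
stopped at 0.31999999999999995 [ 0.25349532  0.91417749 -0.28987458] [ 0.44022498 -0.00888103  0.09251092]
maxF 8.315951473025393 end f [ 0.3  0.9 -0.3]
54.3083
[246 190   4   4  11] [247.7 191.3]
[237 196   6   5  14] [239.4 197.9]
[255 207   6   6  20] [257.4 209. ]
[248 214   4   5  11] [249.1 215.9]
```

View pics/q_sc.png

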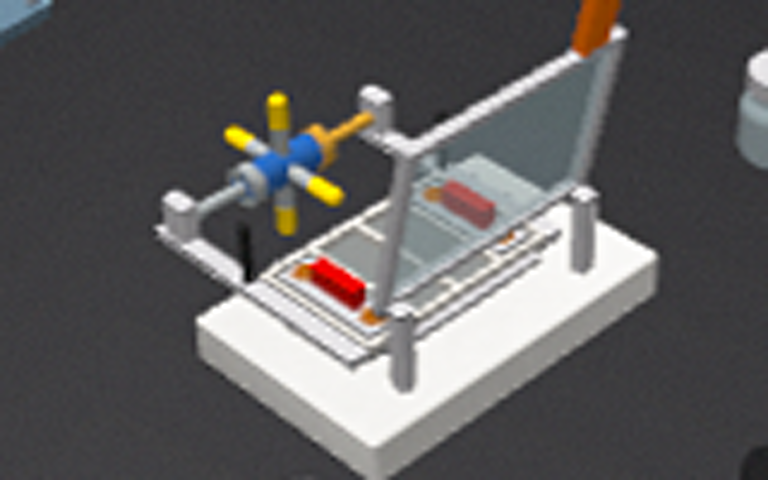

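View pics/q_w.png

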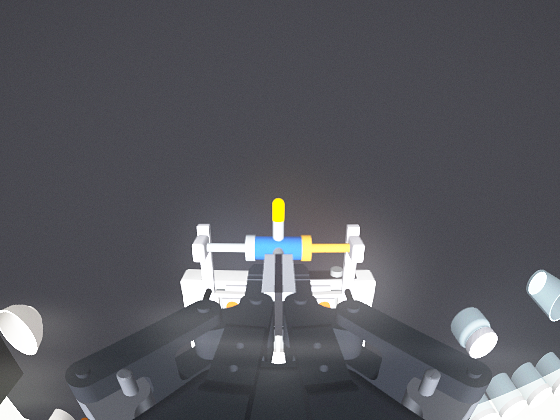

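Run:
```python
from h import *
robot.servo_line(fpose(-.03,.085),RS,vel=.25); robot.servo_line(fpose(-.02,.034),RS,vel=.15,contact_N=8)
r=robot.servo_line(fpose(.004,.034),RS,vel=.02,contact_N=22); p=np.array(robot.read_ee_pos());print(r,(p-SLV)@EX+HB,p[2]-.062,robot.read_contact_force())
robot.hold(.3); print((np.array(robot.read_ee_pos())-SLV)@EX+HB,robot.read_contact_force())
robot.servo_line(fpose(-.02,.034),RS,vel=.1)
robot.servo_line(fpose(-.02,.12),RS,vel=.25)
robot.open_gripper()
robot.reach([.47,-.02,.33],RS)
im,c=grab("wrist","r_w"); np.savez("r",im=im,**c); crop(im,160,60,420,290,3,"r_c"); print(robot.read_t())
```

```text
True -0.005559479299213393 0.032267870589757705 [-0.23034066  0.05414083  0.05098419]
-0.005543738216134065 [0.12455972 0.21185506 0.6596413 ]
59.6583
```

View pics/r_c.png

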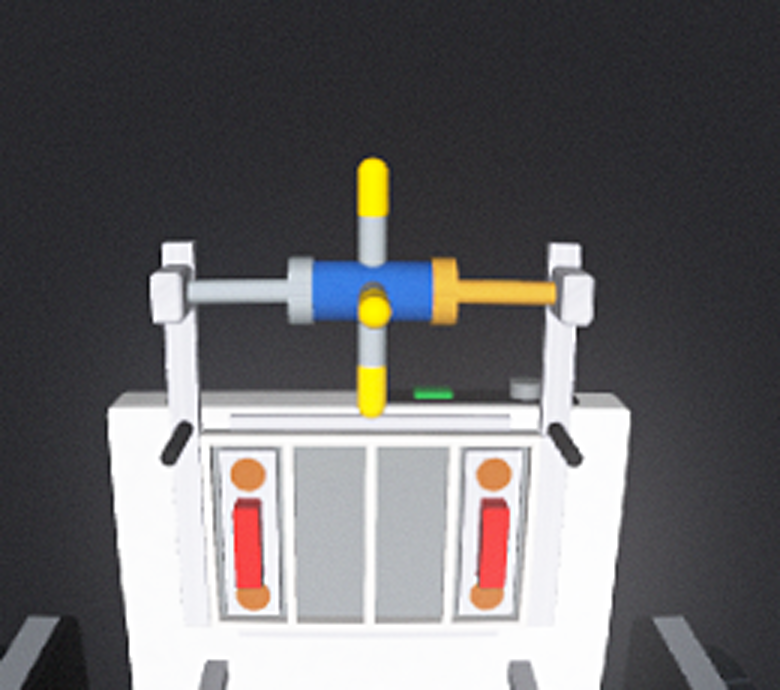

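Run:
```python
from h import *
d=np.load("r.npz");c={k:d[k] for k in("R","p")}; c.update(n="wrist",f=float(d["f"]),cx=float(d["cx"]),cy=float(d["cy"]))
u=np.array([160+373.5/3-.5,60+308.5/3-.5]); print(u,[proj(c,SLV+.052*(np.sin(p)*EX+np.cos(p)*EZ)).round(1) for p in(-.1,0,.1)])
P,R=tabpose(1.79,1.57,.11); robot.reach(P,R)
P,R=tabpose(1.79,1.57,0); print(robot.servo_line(P,R,vel=.12,contact_N=8)); grab("wrist","s_w"); print(robot.read_t(),robot.read_ee_pos(),P)
```

```text
[284.         162.33333333] [array([284.2, 159.4]), array([284.1, 164. ]), array([284.1, 168.5])]
False
61.65 [0.68379069 0.01662867 0.2362741 ] [0.68318626 0.01675596 0.23519528]
```

View pics/s_w.png

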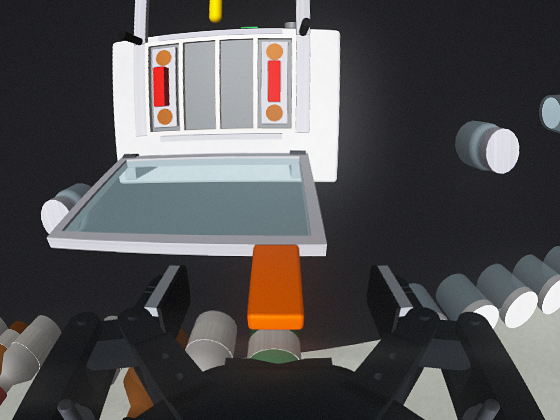

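Run:
```python
from h import *
robot.close(30); print("w",robot.read_width())
for th in np.linspace(1.79,0.0,19)[1:]:
    P,R=tabpose(th,pit(th)); r=robot.servo_line(P,R,vel=.12,contact_N=30)
    w=robot.read_width(); f=robot.read_contact_force()
    if r or w<.021: print("!!",th,w,f); break
    if th<.2 or abs(th-1)<.06: print(round(th,2),round(w,4),np.round(f,1))
print(robot.read_t(),robot.read_ee_pos()); grab("wrist","t_w")
```

```text
w 0.023406553818922225
0.99 0.0235 [-1.9 -6.1  2.1]
0.2 0.0237 [-4.5 -5.3  0.4]
0.1 0.0236 [-3.9 -5.2  2.1]
0.0 0.0234 [-4.  -4.2  1.2]
67.3333 [0.49063345 0.04496096 0.07879414]
```

View pics/t_w.png

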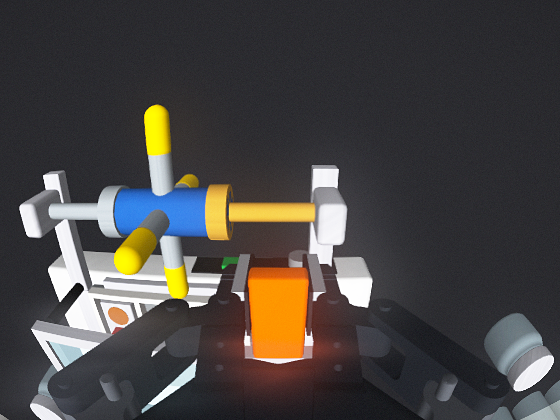

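Run:
```python
from h import *
robot.open_gripper()
p=np.array(robot.read_ee_pos()); robot.servo_line(p+[0,0,.14],vel=.2); 
robot.reach([.44,.0,.34],RS); robot.hold(.5)
im,c=grab("wrist","u_w"); crop(im,130,80,430,310,2.6,"u_c"); im,c=grab("scene"); crop(im,190,150,370,285,4.4,"u_s"); grab("top","u_t"); print(robot.read_t(),robot.read_contact_force())
```

```text
70.1167 [-0.26902105  0.00694761  0.84862808]
```

View pics/u_c.png

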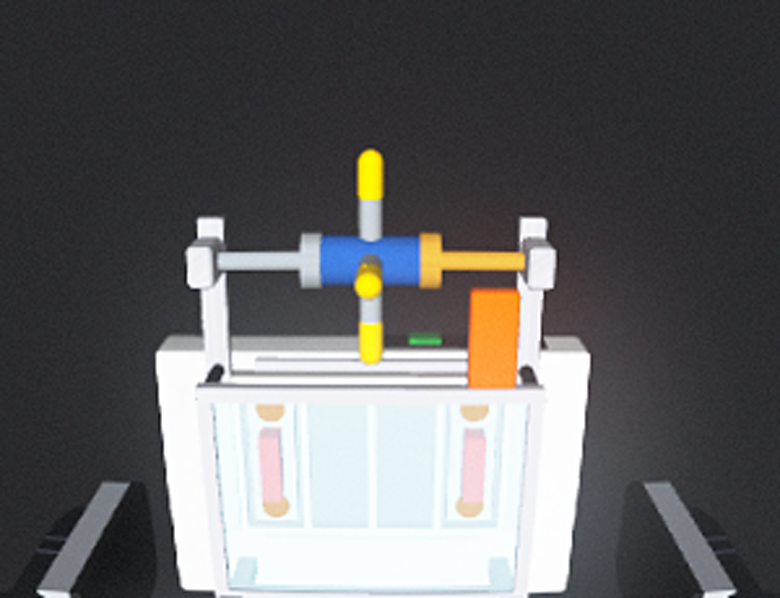

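View pics/u_s.png

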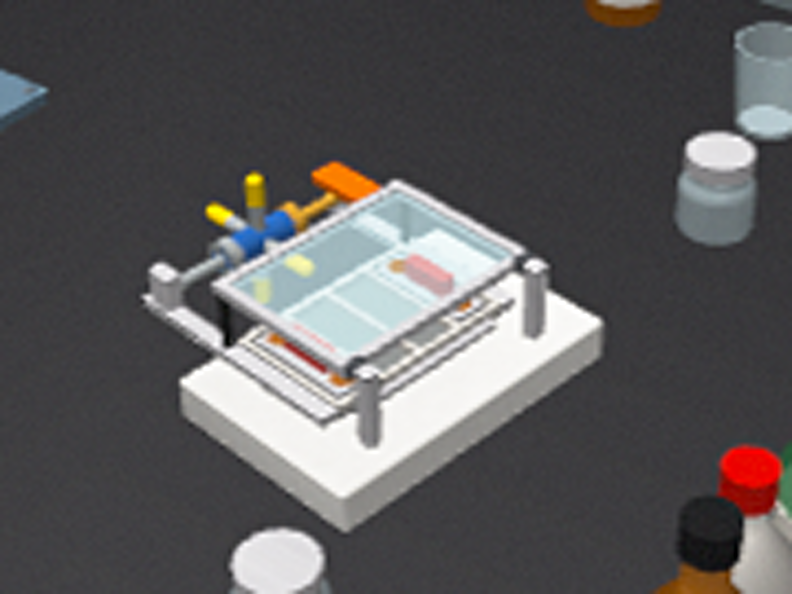

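View pics/u_t.png

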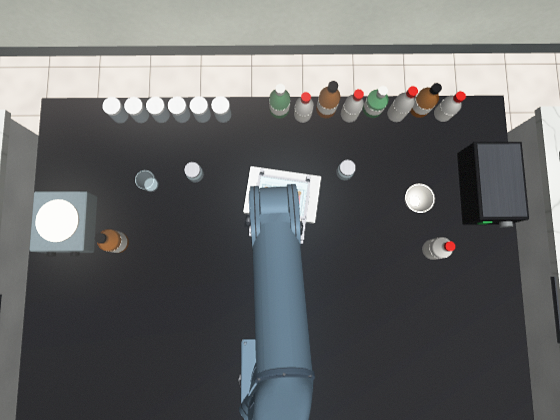

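Run:
```python
from h import *
im,c=grab("wrist")
Q=lambda u,v,z:onplane(c,130+(u+.5)/2.6-.5,80+(v+.5)/2.6-.5,z)
print("tab",np.mean([Q(*x,.1) for x in((471,290),(519,291),(516,387),(469,387))],0),TAB)
print("up",130+369/2.6,80+285/2.6,[proj(c,SLV+.054*(np.sin(p)*EX+np.cos(p)*EZ)).round(1) for p in(-.1,0,.1)])
robot.job_done()
```

```text
tab [0.49567105 0.04433743 0.1       ] [0.4957 0.0449 0.095 ]
up 271.9230769230769 189.6153846153846 [array([270.9, 185.5]), array([271., 190.]), array([271. , 194.4])]
the job is handed in; nothing more can be done
```

The shaker is set up as asked, and I handed the job in after about 70 s of the 210 s allowed.

- **Guard opened:** I gripped the orange tab and swung the guard past upright. After I let go it stayed open on its own.
- **Cells:** There were two on the bench, one each side of the shaker. Both lie flat and rib up in the two outer tray compartments, seen in pictures after placing and again at the end. Neither was knocked aside, and I saw no grip slip.
- **Sleeve:** I pushed the spokes over the top in five strokes. It came up hard against its stop twice at the same place, first at a 15 N limit and then at 22 N. A spoke pointed straight up, as it should when fully home. It still did in the last picture, to within about 0.05 rad, and both jaws looked tight against the tray.
- **Guard shut:** I lowered it by the tab. It stayed shut after release, with the tab within 1 mm of where it was measured at the start.
- **Final state:** The bottles, jars and other ware look unmoved, no cells are left on the bench, and the arm is clear of everything.

**Disagreements:** My first stroke on the sleeve turned it about 0.1 rad less than commanded, so I pushed the later strokes further. My two early measurements of the shaker's angle also differed by about 0.02 rad. I used the value from the turnbuckle rods and tray partitions for everything after the guard was opened.

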